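# Lay out the cheese board

## Task

Lay out the serving board: set the round, square and oblong dishes upright into the recesses of their own shape, lowered until they sit flat on the bottom and not dropped, and slide the cheese spade blade-first into the slot in the board's end until its handle meets the wood. Do not tip the dishes, and leave the mug and the jam jar where they are.

Things in the scene. Friction and masses are not known exactly. Their poses are not given: they have to be found in the camera images.
- board: wooden serving board, 120 mm deep (own x) by 310 mm long (own y), on 5 mm feet, top face 36 mm above the table; does not shift when pushed. Origin: centre of its footprint at table height; z up. Three straight-sided recesses in a row along y in its top: oblong (+y end), round (middle), square (-y end). Its -y end face, at y = -155 mm, has a level slot for the spade.
- recess_round (a point): centre of the floor of the round recess, at (0, -12, 25) mm in the board's frame; 70 mm diameter, 11 mm deep. Axes as the board's.
- recess_square (a point): centre of the floor of the square recess, at (0, -95, 25) mm in the board's frame; 62 x 62 mm, sides along the board's x and y, 11 mm deep.
- recess_oblong (a point): centre of the floor of the oblong recess, at (0, 88, 25) mm in the board's frame; 56 mm along the board's x by 96 mm along its y, 11 mm deep.
- slot_mouth (a point): middle of the slot's mouth in the board's -y end face, at (0, -155, 14.5) mm in the board's frame; the blade goes in along the board's +y. Slot 32 mm wide (x), 7 mm high (11 to 18 mm above the table), 78 mm deep; its first 22 mm lie open above in a notch 44 mm wide, seen from above, where its sides close in from 44 to 32 mm.
- round_dish: mint-green round stoneware dish, 66 mm outer diameter, 42 mm high, straight sides, open top, wall 5 mm, foot bevelled in by 4 mm over its lowest 6 mm; about 0.13 kg. Origin: centre of its underside, z up.
- square_dish: dark blue square stoneware dish, 58 x 58 mm outside (sides along own x and y), 42 mm high, open top, wall 5 mm, foot bevelled in by 4 mm over its lowest 6 mm; about 0.13 kg. Origin: centre of its underside, z up. Any quarter turn fits.
- oblong_dish: charcoal-black oblong stoneware dish, 52 mm (own x) by 92 mm (own y) outside, 42 mm high, open top, wall 5 mm, foot bevelled in by 4 mm over its lowest 6 mm; about 0.16 kg. Origin: centre of its underside, z up. Either way round fits.
- spade: flat steel cheese spade with black handle, lying flat, 180 mm long. Origin: middle of the handle's underside; x along the handle towards the blade's tip, z up. Handle 105 (x) x 22 (y) x 16 (z) mm. Blade from x = 52.5 mm on, at mid-height of the handle (8 mm up), 75 mm long, 26 wide, 3 thick, with a round tip. Balance point 30 mm ahead of the origin; 0.11 kg.
- spade_shoulder (a point): where the blade leaves the handle: centre of the handle's front face, (52.5, 0, 8) mm in the spade's frame. With the blade fully in, this face meets the board's end face at the slot mouth. Once let go the spade sags in the slot by a few mm.
- mug: bystander: cream mug, 80 mm across, 95 mm high, with a handle at own +y. Origin: centre of its underside.
- jar: bystander: small glass jam jar with a white lid, 60 mm across, 60 mm high. Origin: centre of its underside.
Things that resemble listed ones, but are neither listed nor needed, are in the scene too. There is more than one size of the spade; the job needs the middle-sized.

How it is judged:
At the end, for the whole second after the job is handed in: Each dish at rest, upright (3 deg), its underside's centre within 6 mm of the floor centre of its own recess; spade in the slot along the board (8 deg), handle face within 6 mm of the board's end and 10 mm of the slot mouth; mug and jar within 30 mm of their starts (distance between round_dish and recess_round below 0.006 m and angle between each of round_dish, square_dish, oblong_dish's own z axis and vertical below 0.06 rad and linear speed of each of round_dish, square_dish, oblong_dish, spade below 0.02 m/s and distance between square_dish and recess_square below 0.006 m and distance between oblong_dish and recess_oblong below 0.006 m and y of spade_shoulder in the frame of slot_mouth between -0.006 and 0.004 m and distance between spade_shoulder and slot_mouth below 0.01 m and angle between the x axis of spade and the y axis of board, either way round below 0.15 rad and distance of each of mug, jar from where it was at the start of the episode below 0.03 m); the robot touches nothing.
It fails at once if the round dish is let go while its foot is more than 8 mm above the board's top face (dropped) (x of round_dish in the frame of board between -0.07 and 0.07 m and y of round_dish in the frame of board between -0.16 and 0.16 m and z of round_dish in the frame of board above 0.044 m and contact force between round_dish and the fingers below 0.02 N and contact force between round_dish and the arm below 0.02 N).
It fails at once if the square dish is let go while its foot is more than 8 mm above the board's top face (dropped) (x of square_dish in the frame of board between -0.07 and 0.07 m and y of square_dish in the frame of board between -0.16 and 0.16 m and z of square_dish in the frame of board above 0.044 m and contact force between square_dish and the fingers below 0.02 N and contact force between square_dish and the arm below 0.02 N).
It fails at once if the oblong dish is let go while its foot is more than 8 mm above the board's top face (dropped) (x of oblong_dish in the frame of board between -0.07 and 0.07 m and y of oblong_dish in the frame of board between -0.16 and 0.16 m and z of oblong_dish in the frame of board above 0.044 m and contact force between oblong_dish and the fingers below 0.02 N and contact force between oblong_dish and the arm below 0.02 N).
It fails at once if a dish is tipped by more than 45 degrees (angle between any of round_dish, square_dish, oblong_dish's own z axis and vertical above 0.785 rad).
It fails at once if the mug or jar is pushed 30 mm or tipped by more than 17 degrees (distance of any of mug, jar from where it was at the start of the episode above 0.03 m or angle between any of mug, jar's own z axis and vertical above 0.3 rad).
It also fails if it takes over 72 s, if anything falls off the work surface, if the arm or the gripper's body presses on something with over 40 N, if the wrist force passes 120 N, or if a joint passes its speed limit or range.

## Robot

A 6-joint arm with a two-finger parallel gripper is mounted at the origin on the work surface. World frame = base frame: x ahead of the robot, y to its left, z up, the work surface at z = 0. Lengths are in m, angles in rad, forces in N, time in s.
With the tool pointing down it reaches from about 0.275 to 0.825 m from the base axis. Payload 4.9 kg.
Tool frame: the origin (TCP) lies on the centre line of the jaws, within the pads' length; the fingertips stand 14 mm ahead of it and the grasp point (between the pads) lies 5 mm behind it; z points along the fingers, y is the line along which they close (so a half turn about z gives the same grasp; the last joint's range is limited). The gripper opens to 85 mm and grips with 20 to 120 N. Pads are 22 mm wide; open, the fingers measure 114 mm over their backs; the gripper's body (76 mm by 85 mm) begins 54 mm behind the grasp point. The pads swing forward as they close: fully open they stand 13 mm farther back than shut.
Start: joints at [-1.262, 0.326, -0.193, 1.052, 0, 1.437], TCP at [0.236, -0.497, 0.245] pointing down, gripper open.
Joint ranges: [-2.65, 2.65], [-0.97, 1.79], [-1.3, 1.35], [-1.93, 2.1], [-1.47, 1.37], [-3.14, 3.14]. Speed limits (rad/s): [2.57, 2.57, 3.14, 3.14, 3.14, 3.14].

## Interface

Orientations are given as a rotation vector (axis times angle).
In Python, from bench import * gives the robot as it stands.
- The arm moves only by the tool drive_tool, never from a script. Its argument "series" is a list of rows, each a list of 7 numbers: the shift along the tool's x, y, z as a fraction of full scale, then the turn, a rotation vector about the tool's x, y, z as a fraction of full scale, then the opening, from -1 (shut) to 1 (fully open). A call has 1 to 5 rows; each row shifts and turns the commanded pose from where the row before left it, along the tool's axes as they then stand; what a row does not reach is not made up. Full scale, the value 1, is 3 cm for a shift and 10 degrees for a turn. A row lasts 1/8 s, in which the tool goes at most 62.5 mm and 10.7 degrees, less where a joint would pass 70% of its speed; a pose out of reach is approached as far as the arm can. A call with a number of a shift or a turn outside -1 to 1 is refused whole. A call with a gripper value outside its range is refused whole. The fingers move at their own pace and stop on an object; "newtons" is the grip in N (left out, the last holds). Time passes only in rows, so rows that do not move let the fingers close. It gives the time, the measured TCP pose, the force, the opening and the grip force at its end, in the units of the state.
- get_obs(): the state, without advancing time (a new reading comes with each control period).
- capture(name): name is "scene" or "top" or "wrist"; returns (picture, depth): 480x640x3 uint8, blue, green, red; 480x640 float32, m along the optical axis (not along the pixel's ray), 0 where there is no reading.
- camera_params(name): a dict with "fx", "fy", "cx", "cy" (pixels), "rvec" (rotation vector, rad) and "tvec" (3), from world to camera coordinates, as OpenCV has them; the wrist camera has in their place "mount" (4x4, takes a point from camera to tool coordinates, whose origin is the TCP and whose axes are the flange's). Camera axes: x right, y down, z forward; pixel columns grow to the right and rows downward; lengths in m; the calibration is good to about 2 mm. A picture is of the moment at which its call begins: read the wrist's pose just before it. camera_params takes no time and is no camera call.
- finish_job(): hands the job in; it is judged then, once.
The state is a dict: "clock": time; "q": joint angles; "dq": joint speeds; "effort": joint torques, N m; "position": TCP position; "ee_rot": TCP orientation; "force": force on the tool from outside, world axes, zero at the start; "torque": the same for the moment, N m; "opening": finger opening in m; "grip_force": force on a finger pad.
Only numpy, scipy, OpenCV 4.12 (cv2) and the standard library are available. Lean on these libraries where they do the work, as an engineer would, in place of code of your own. Each camera call takes 0.05 s, during which the arm holds its last target. There are 200 camera calls.

## Working session

There is one attempt and no reset: what is moved stays moved. The work goes in short steps, Python scripts to look and compute and a tool call to move; the robot and the scene stay as the last step left them, time stands still between calls to the robot, and variables do not carry over. Pictures are saved under pics/ and viewed, at most 10 in all, crops included, and the job is handed in when it is done.

Besides the shell and the picture viewer there is one more tool, called after ">>>" by a JSON object that holds its "fn" and its "kwargs". drive_tool: Moves the arm, as the interface text tells. Shift numbers are shares of 3 cm and turn numbers shares of 10 degrees, none past 1 either way. Its arguments: {"type":"object","properties":{"series":{"type":"array"},"newtons":{"type":"number"}},"required":["series"]}

```bash
mkdir -p pics; ls; python3 - <<'E'
from bench import *
import cv2,numpy as np
o=get_obs();print(o)
for n in("scene","top"):
    p,d=capture(n);cv2.imwrite(f"pics/{n}0.png",p);np.savez(f"{n}0.npz",p=p,d=d)
    print(camera_params(n))
print(camera_params("wrist"))
E
```

```text
pics
{'clock': 0.0, 'q': array([-1.26220017e+00,  3.26937952e-01, -1.93603348e-01,  1.05201126e+00,
        1.77230691e-05,  1.43658655e+00]), 'dq': array([ 0.00064644,  0.0011943 , -0.00136975,  0.00094633,  0.00050127,
       -0.00066385]), 'effort': array([-5.62116074e-04, -4.43398368e+01,  2.62439167e+01,  1.53589051e-02,
       -9.42830820e-05,  2.07561413e-05]), 'position': array([ 0.23549703, -0.49639972,  0.24449767]), 'ee_rot': array([-3.06319902e+00, -6.89504647e-01,  2.12382499e-04]), 'force': array([-0.62902937, -0.4297877 ,  0.35375335]), 'torque': array([-0.01555962,  0.07805873, -0.0547442 ]), 'grip_force': 0.0, 'opening': 0.08491816331803086}
{'fx': 553.9024921906602, 'fy': 553.9024921906602, 'cx': 315.09673591913116, 'cy': 242.29242204586978, 'rvec': array([ 1.85913763,  1.49961378, -0.70315543]), 'tvec': array([-0.06238424, -0.26379541,  1.80290399])}
{'fx': 467.5840511439835, 'fy': 467.5840511439835, 'cx': 315.0275684395335, 'cy': 234.31341051099963, 'rvec': array([ 2.18301238, -2.13338278,  0.19171807]), 'tvec': array([-0.06219259,  0.48280023,  0.98287443])}
{'fx': 336.71990264398414, 'fy': 336.71990264398414, 'cx': 321.0994330881962, 'cy': 242.1793882016542, 'mount': array([[ 9.11610120e-04, -9.61650245e-01, -2.74277187e-01,
         6.99667731e-02],
       [ 9.99998806e-01,  5.34455074e-04,  1.44981135e-03,
        -8.72643717e-04],
       [-1.24762260e-03, -2.74278181e-01,  9.61649584e-01,
        -1.27248351e-01],
       [ 0.00000000e+00,  0.00000000e+00,  0.00000000e+00,
         1.00000000e+00]])}
```

View pics/top0.png

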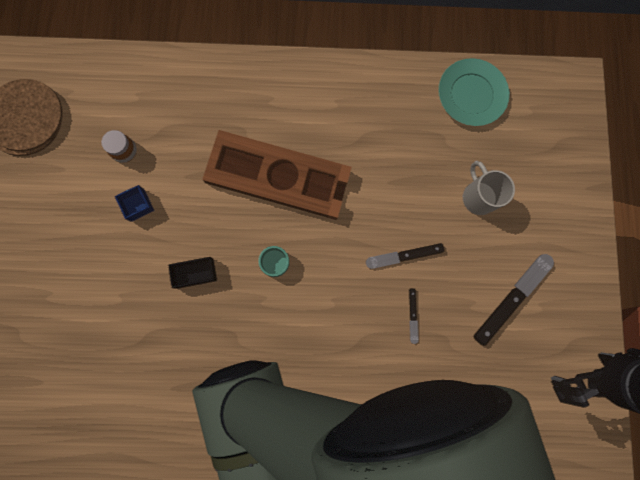

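View pics/scene0.png

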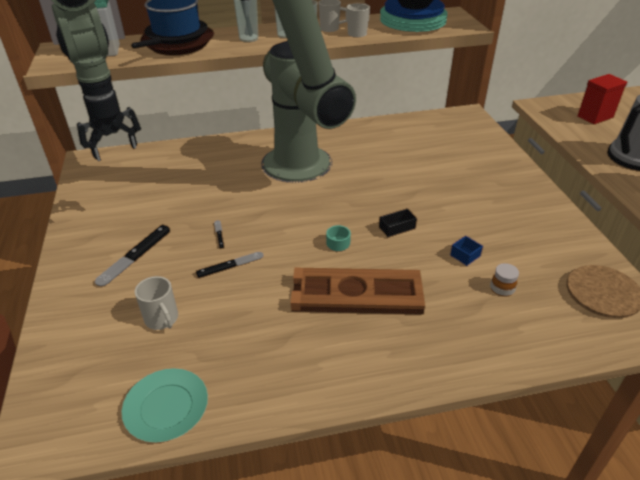

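The top view shows the board at (280,175): oblong recess at (240,162), slot end at (341,188). The dishes are blue square (134,203), black oblong (193,272) and mint round (274,261). The three spades are small (414,315), middle (405,256) and large (513,300), and (405,256) fits because it is the middle size. The mug is at (490,190) and the jar at (117,146). The mint plate and the cork mat are decoys. I'll confirm in an enlarged crop.

```bash
cat > h.py <<'E'
import cv2,numpy as np
from scipy.spatial.transform import Rotation as R
from bench import *
def ext(n,o=None):
    c=camera_params(n)
    if n=="wrist":
        T=np.eye(4);T[:3,:3]=R.from_rotvec(o["ee_rot"]).as_matrix();T[:3,3]=o["position"];M=T@c["mount"]
    else:
        r=cv2.Rodrigues(c["rvec"])[0];M=np.eye(4);M[:3,:3]=r.T;M[:3,3]=-r.T@c["tvec"]
    return c,M
def rays(n,uv,o=None):
    c,M=ext(n,o);uv=np.atleast_2d(np.array(uv,float))
    return M[:3,3],np.c_[(uv[:,0]-c["cx"])/c["fx"],(uv[:,1]-c["cy"])/c["fy"],np.ones(len(uv))]@M[:3,:3].T
def atz(n,uv,z,o=None):
    C,r=rays(n,uv,o);return C+r*((z-C[2])/r[:,2:])
def cloud(n,d,o=None):
    v,u=np.mgrid[:480,:640];C,r=rays(n,np.c_[u.ravel(),v.ravel()],o)
    return (C+r*d.reshape(-1,1)).reshape(480,640,3)
E
python3 - <<'E'
from h import *
f=np.load("top0.npz");p,d=f["p"],f["d"]
P=cloud("top",d)
for n,(u,v) in dict(jar=(115,140),mug=(495,187),tab=(330,300),board=(262,170),rndfl=(283,176),sqfl=(320,184),obfl=(240,162),sph=(423,251)).items():print(n,P[v,u].round(4))
np.save("P0.npy",P)
# heights masks of objects
Z=P[...,2]
for n,(a,b,c,e) in dict(square=(110,160,180,225),oblong=(160,222,250,295),round=(252,298,240,285)).items():
    m=np.zeros(Z.shape,bool);m[c:e,a:b]=True;m&=(Z>.034)&(Z<.055)
    q=P[m];r=cv2.minAreaRect((q[:,:2]*1000).astype(np.float32));print(n,m.sum(),np.median(q[:,2]).round(4),r)
m=np.zeros(Z.shape,bool);m[120:225,195:360]=True;m&=(Z>.031)&(Z<.042)
q=P[m];print("board",np.median(q[:,2]),cv2.minAreaRect((q[:,:2]*1000).astype(np.float32)))
cv2.imwrite("pics/c1.png",cv2.resize(p[230:350,350:560],None,fx=3.6,fy=3.6,interpolation=cv2.INTER_CUBIC))
cv2.imwrite("pics/c2.png",cv2.resize(p[120:300,100:360],None,fx=3,fy=3,interpolation=cv2.INTER_CUBIC))
E
```

```text
jar [0.6758 0.3867 0.0607]
mug [ 0.606  -0.4596  0.0195]
tab [ 0.3433 -0.0882  0.0022]
board [0.6257 0.0697 0.035 ]
rndfl [0.6164 0.0232 0.024 ]
sqfl [ 0.6001 -0.0602  0.0252]
obfl [0.6455 0.1204 0.0255]
sph [ 0.4552 -0.2922  0.0197]
square 290 0.0407 ((544.9508666992188, 346.8031921386719), (58.90168380737305, 58.29817581176758), 28.75340461730957)
oblong 348 0.0413 ((395.7869873046875, 211.07745361328125), (52.447044372558594, 93.04962921142578), 12.089495658874512)
round 226 0.0412 ((423.5931701660156, 35.95072937011719), (64.14193725585938, 63.59435272216797), 46.657562255859375)
board 0.035762156353441266 ((619.8773803710938, 35.16510009765625), (310.36090087890625, 121.1613540649414), 75.53865051269531)
```

View pics/c1.png

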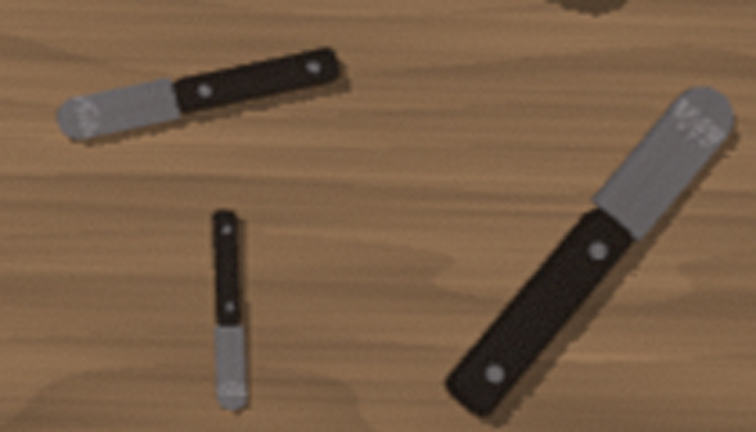

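View pics/c2.png

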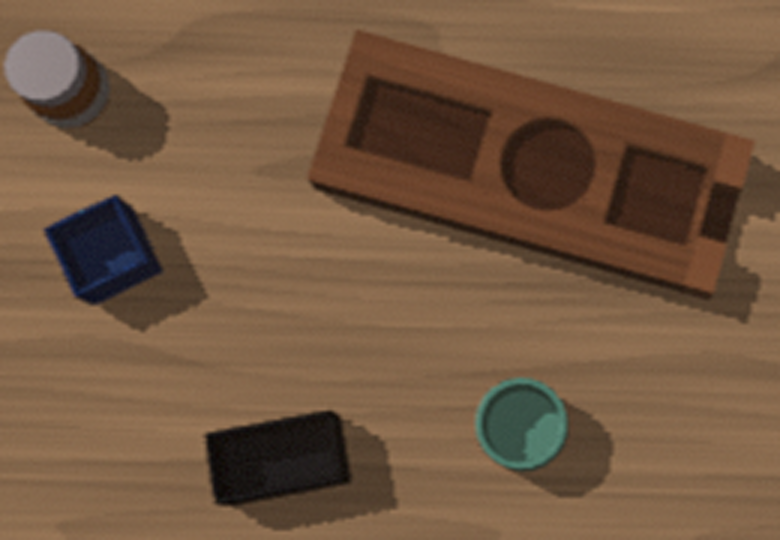

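Crop 1 confirms the candidates. The middle spade is at crop (60–336, 66–118), lying between the small and large ones, with its blade pointing image-left. Crop 2 shows the board with its oblong, round and square recesses and the notch at crop (718,210). Next I'll cross-check with the scene camera and measure the spade.

```bash
cat >> h.py <<'E'
def rect(P,box,zl,zh,extra=None):
    a,b,c,e=box;Z=P[...,2];m=(P[...,0]>a)&(P[...,0]<b)&(P[...,1]>c)&(P[...,1]<e)&(Z>zl)&(Z<zh)
    if extra is not None:m&=extra
    n,l,st,_=cv2.connectedComponentsWithStats(m.astype(np.uint8),connectivity=8)
    if n>1:m=l==1+np.argmax(st[1:,4])
    q=P[m];return m,q,cv2.minAreaRect((q[:,:2]*1000).astype(np.float32))
BX=dict(square=(.49,.60,.29,.40,.034,.05),oblong=(.35,.45,.14,.28,.034,.05),round=(.37,.48,-.02,.09,.034,.05),board=(.50,.74,-.18,.24,.031,.042))
def fmt(r):return [round(float(x),1) for x in (*r[0],*r[1],r[2])]
E
python3 - <<'E'
from h import *
for n in("top","scene"):
    f=np.load(n+"0.npz");P=cloud(n,f["d"])
    for k,b in BX.items():
        m,q,r=rect(P,b[:4],*b[4:]);print(n,k,m.sum(),np.median(q[:,2]).round(4),fmt(r))
    dark=f["p"].max(2)<60
    m,q,r=rect(P,(.38,.52,-.38,-.15),.008,.03);print(n,"spade",m.sum(),np.percentile(q[:,2],[10,50,90]).round(4),fmt(r))
    m,q,r=rect(P,(.38,.52,-.38,-.15),.008,.03,dark);print(n,"handle",m.sum(),np.percentile(q[:,2],[10,50,90]).round(4),fmt(r))
t=[(443.3,248.3),(400,256.7),(366.7,262.8)]
q=np.array([atz("top",t[0],.016)[0],atz("top",t[1],.016)[0],atz("top",t[2],.0095)[0]]);print(q.round(4),np.linalg.norm(q[0]-q[2]),np.degrees(np.arctan2(*(q[2]-q[0])[[1,0]])))
E
```

```text
top square 290 0.0407 [545.0, 346.8, 58.9, 58.3, 28.8]
top oblong 348 0.0413 [395.8, 211.1, 52.4, 93.0, 12.1]
top round 226 0.0412 [423.6, 36.0, 64.1, 63.6, 46.7]
top board 4684 0.0358 [619.9, 35.2, 310.4, 121.2, 75.5]
top spade 717 [0.0089 0.0132 0.0171] [445.8, -254.6, 25.9, 179.2, 13.5]
top handle 404 [0.0124 0.0152 0.0177] [453.6, -289.1, 21.3, 101.4, 13.5]
scene square 186 0.0376 [551.9, 347.2, 62.0, 62.3, 28.9]
scene oblong 194 0.0375 [402.6, 210.7, 57.5, 93.1, 10.8]
scene round 141 0.0385 [430.9, 36.2, 65.7, 67.7, 47.4]
scene board 2843 0.0339 [626.7, 35.3, 310.3, 126.4, 75.8]
scene spade 280 [0.0093 0.0122 0.0154] [461.3, -285.2, 26.4, 115.9, 13.0]
scene handle 220 [0.0094 0.0122 0.0154] [464.4, -291.6, 23.3, 100.5, 13.0]
[[ 0.4628 -0.339   0.016 ]
 [ 0.4417 -0.2415  0.016 ]
 [ 0.4269 -0.1682  0.0095]] 0.17457840227100554 101.87506733415907
```

```bash
cat >> h.py <<'E'
def pose():
    o=get_obs();M=R.from_rotvec(o["ee_rot"]).as_matrix()
    return o,M,np.degrees(np.arctan2(M[1,0],M[0,0]))
def plan(start,goals,N):
    """start (x,y,z,yaw) mm? m/deg; rows per leg; prints rows in tool units, yaw = heading of tool x"""
    s=np.array(start,float)
    for g,n in zip(goals,N):
        g=np.array(g,float);d=(g-s)/n;print("leg",g.round(4))
        for i in range(n):
            a=np.radians(s[3]);ex=np.array([np.cos(a),np.sin(a)]);ey=np.array([np.sin(a),-np.cos(a)])
            print([round(float(v),2) for v in (d[:2]@ex/.03,d[:2]@ey/.03,-d[2]/.03,-d[3]/10)])
            s=s+d
def here():
    o,M,y=pose();return (*o["position"],y)
E
python3 - <<'E'
from h import *
o,M,y=pose();print(y,M.round(3))
plan(here(),[(.45,-.272,.20,103.5)],[10])
E
```

```text
25.37185517519064 [[ 0.904  0.428 -0.   ]
 [ 0.428 -0.904  0.001]
 [ 0.    -0.002 -1.   ]]
leg [  0.45   -0.272   0.2   103.5  ]
[0.97, -0.37, 0.15, -0.78]
[1.01, -0.23, 0.15, -0.78]
[1.03, -0.1, 0.15, -0.78]
[1.03, 0.05, 0.15, -0.78]
[1.02, 0.19, 0.15, -0.78]
[0.98, 0.32, 0.15, -0.78]
[0.93, 0.45, 0.15, -0.78]
[0.86, 0.58, 0.15, -0.78]
[0.77, 0.69, 0.15, -0.78]
[0.67, 0.79, 0.15, -0.78]
```

>>> {"fn": "drive_tool", "kwargs": {"series": [[0.97,-0.37,0.15,0,0,-0.78,1],[1,-0.23,0.15,0,0,-0.78,1],[1,-0.1,0.15,0,0,-0.78,1],[1,0.05,0.15,0,0,-0.78,1],[1,0.19,0.15,0,0,-0.78,1]], "newtons": 50}}

```text
clock: 0.72
position: [0.3418, -0.3859, 0.2223]
ee_rot: [-2.655, -1.679, -0.0]
force: [0.2, 0.3, 0.0]
opening: 0.0854
grip_force: 0.0
```

>>> {"fn": "drive_tool", "kwargs": {"series": [[0.98,0.32,0.15,0,0,-0.78,1],[0.93,0.45,0.15,0,0,-0.78,1],[0.86,0.58,0.15,0,0,-0.78,1],[0.77,0.69,0.15,0,0,-0.78,1],[0.67,0.79,0.15,0,0,-0.78,1]]}}

```text
clock: 1.35
position: [0.4494, -0.2742, 0.1998]
ee_rot: [-1.942, -2.469, -0.0]
force: [0.9, 0.4, -0.2]
opening: 0.0856
grip_force: 0.0
```

>>> {"fn": "drive_tool", "kwargs": {"series": [[0,0,0,0,0,0,1],[0,0,0,0,0,0,1]]}}

```text
clock: 1.6
position: [0.4486, -0.2752, 0.2001]
ee_rot: [-1.949, -2.463, 0.001]
force: [-0.6, -0.7, -0.2]
opening: 0.0852
grip_force: 0.0
```

```bash
cat > w.py <<'E'
from h import *
def snap(tag,view=False):
    o=get_obs();p,d=capture("wrist");P=cloud("wrist",d,o);np.savez(f"w{tag}.npz",p=p,d=d,P=P,pos=o["position"],rot=o["ee_rot"]);cv2.imwrite(f"pics/w{tag}.png",p);return o,p,P
E
python3 - <<'E'
from w import *
o,p,P=snap("1");print(here())
m,q,r=rect(P,(.38,.52,-.40,-.13),.008,.03);print("spade",m.sum(),np.percentile(q[:,2],[10,50,90]).round(4),fmt(r))
m,q,r=rect(P,(.38,.52,-.40,-.13),.008,.03,p.max(2)<60);print("handle",m.sum(),np.percentile(q[:,2],[10,50,90]).round(4),fmt(r))
b=BX["board"];m,q,r=rect(P,b[:4],*b[4:]);print("board",m.sum(),np.median(q[:,2]),fmt(r))
E
```

```text
(np.float64(0.44856984648790976), np.float64(-0.2755793281290988), np.float64(0.2002249539497958), np.float64(103.2864397711251))
spade 3706 [0.0083 0.0133 0.0152] [449.2, -254.5, 25.6, 178.2, 13.0]
handle 1911 [0.013  0.0144 0.0155] [457.3, -290.9, 19.2, 101.8, 13.1]
board 7624 0.03471702992104314 [594.8, -78.1, 79.2, 121.3, 75.8]
```

View pics/w1.png

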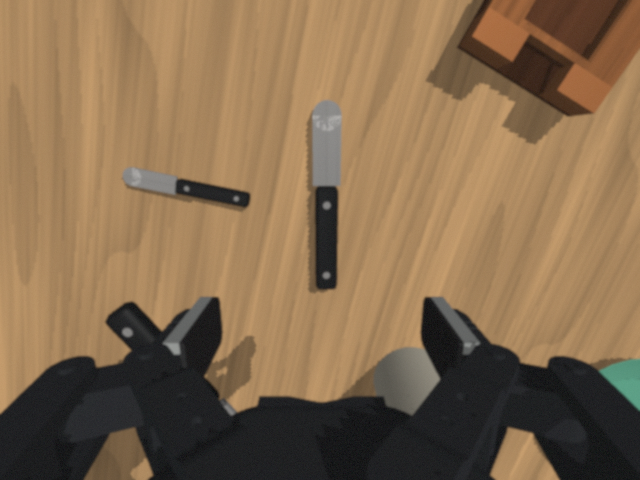

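The wrist view shows the middle spade upright in the picture, tip (327,105) and handle end (327,288). It also shows the small spade at (185,187) and the board's notched end at (540,55). I'll descend on the middle one.

>>> {"fn": "drive_tool", "kwargs": {"series": [[0.11,0.14,1,0,0,0,1],[0,0,1,0,0,0,1],[0,0,1,0,0,0,0.2],[0,0,1,0,0,0,0],[0,0,1,0,0,0,0]]}}

```text
clock: 2.28
position: [0.4519, -0.2721, 0.0496]
ee_rot: [1.95, 2.462, -0.0]
force: [-0.2, -0.9, 0.9]
opening: 0.0424
grip_force: 0.0
```

>>> {"fn": "drive_tool", "kwargs": {"series": [[0,0,0.7,0,0,0,0],[0,0,0.3,0,0,0,0],[0,0,0,0,0,0,0]]}}

```text
clock: 2.65
position: [0.4519, -0.2714, 0.0202]
ee_rot: [-1.949, -2.463, 0.0]
force: [0.4, 0.1, 0.1]
opening: 0.0429
grip_force: 0.0
```

>>> {"fn": "drive_tool", "kwargs": {"series": [[0,0,0.1,0,0,0,-1],[0,0,0,0,0,0,-1],[0,0,0,0,0,0,-1],[0,0,0,0,0,0,-1]]}}

```text
clock: 3.15
position: [0.4529, -0.2716, 0.0181]
ee_rot: [1.947, 2.464, -0.001]
force: [-0.7, -0.2, 5.1]
opening: 0.0205
grip_force: 50.3
```

```bash
python3 - <<'E'
from w import *
print(here(),get_obs()["opening"],get_obs()["grip_force"],get_obs()["force"])
E
```

```text
(np.float64(0.452944111143757), np.float64(-0.27156545613326855), np.float64(0.0180787135710402), np.float64(103.36758546562123)) 0.020490059547693108 50.28697729110718 [-0.65265909 -0.19609023  5.10621162]
```

```bash
python3 - <<'E'
from h import *
h=here();plan(h,[(h[0],h[1],.06,h[3]),(.5517,-.2392,.06,75.7)],[2,4])
E
```

```text
leg [ 4.529000e-01 -2.716000e-01  6.000000e-02  1.033676e+02]
[0.0, 0.0, -0.7, -0.0]
[0.0, 0.0, -0.7, -0.0]
leg [ 5.517e-01 -2.392e-01  6.000e-02  7.570e+01]
[0.07, 0.86, 0.0, 0.69]
[0.18, 0.85, 0.0, 0.69]
[0.28, 0.82, 0.0, 0.69]
[0.37, 0.78, 0.0, 0.69]
```

>>> {"fn": "drive_tool", "kwargs": {"series": [[0,0,-0.7,0,0,0,-1],[0,0,-0.7,0,0,0,-1],[0.07,0.86,0,0,0,0.69,-1],[0.18,0.85,0,0,0,0.69,-1],[0.28,0.82,0,0,0,0.69,-1]]}}

```text
clock: 3.78
position: [0.5267, -0.2459, 0.059]
ee_rot: [-2.362, -2.07, 0.0]
force: [-0.3, -0.8, -1.6]
opening: 0.0207
grip_force: 49.4
```

>>> {"fn": "drive_tool", "kwargs": {"series": [[0.37,0.78,0,0,0,0.69,-1],[0,0,0,0,0,0,-1],[0,0,0,0,0,0,-1]]}}

```text
clock: 4.15
position: [0.5499, -0.2381, 0.0587]
ee_rot: [-2.477, -1.93, 0.001]
force: [0.2, 0.1, -1.7]
opening: 0.0203
grip_force: 49.5
```

```bash
python3 - <<'E'
from w import *
print(here(),get_obs()["opening"])
o,p,P=snap("2")
b=BX["board"]
m,q,r=rect(P,b[:4],*b[4:]);print("w board",m.sum(),np.median(q[:,2]),fmt(r))
pt,d=capture("top");np.savez("top2.npz",p=pt,d=d);PT=cloud("top",d)
m,q,r=rect(PT,b[:4],*b[4:]);print("t board",m.sum(),np.median(q[:,2]),fmt(r))
cv2.imwrite("pics/m2.png",np.hstack([cv2.resize(p[0:260,200:460],(400,400),interpolation=2),cv2.resize(pt[130:260,300:430],(400,400),interpolation=2)]))
E
```

```text
(np.float64(0.5499020508838767), np.float64(-0.23808918585408267), np.float64(0.05874066856132456), np.float64(75.8375094332038)) 0.020265366928723952
w board 0 nan [0.0, 0.0, 0.0, 0.0, 0.0]
t board 4576 0.035766530580086164 [620.1, 35.1, 310.3, 121.7, 75.6]
  return _methods._mean(a, axis=axis, dtype=dtype,
  ret = ret.dtype.type(ret / rcount)
```

View pics/m2.png

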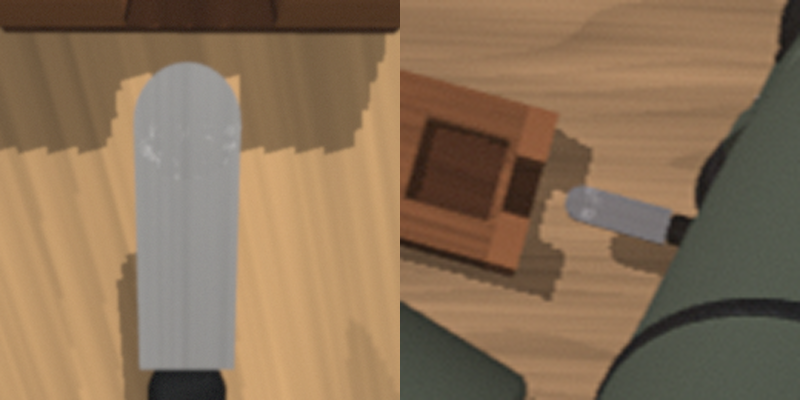

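```bash
python3 - <<'E'
from h import *
a=np.radians(75.7);ex=np.array([np.cos(a),np.sin(a)]);ey=np.array([np.sin(a),-np.cos(a)])
tcp=np.array([.5499,-.2381])
f=np.load("w2.npz");P=f["P"]
for v in (50,80,120,160,200,225):
    q=P[v,300:342].mean(0);print("blade",v,q.round(4),((q[:2]-tcp)@ex).round(4),((q[:2]-tcp)@ey).round(4))
q=[P[v,u] for u,v in[(200,10),(440,10),(200,17),(440,17)]];print(np.round(q,4))
tt=lambda x,y:(300+(x-400)/3.077,130+y/3.077)
for n,p,z in(("tip",tt(567,203),.05),("base",tt(668,226),.05),("m1",tt(545,160),.036),("m2",tt(533,220),.036),("cornerL",tt(557,113),.036),("cornerR",tt(515,270),.036)):
    w=atz("top",p,z)[0];print(n,w.round(4),((w[:2]-tcp)@ex).round(4),((w[:2]-tcp)@ey).round(4))
C=tcp
for n,p,z in(("tipw",(321.6,40.3),.05),):
    pass
import types
o=dict(position=f["pos"],ee_rot=f["rot"])
for p,z in(((321.6,40.3),.05),((200+127/1.538,20),.030),((200+277/1.538,20),.030)):
    w=atz("wrist",p,z,o)[0];print("w",w.round(4),((w[:2]-tcp)@ex).round(4),((w[:2]-tcp)@ey).round(4))
E
```

```text
blade 50 [ 0.5748 -0.1379  0.0521] 0.1033 -0.0006
blade 80 [ 0.5725 -0.1467  0.0487] 0.0941 -0.0007
blade 120 [ 0.569  -0.1604  0.049 ] 0.08 -0.0007
blade 160 [ 0.5654 -0.1748  0.0489] 0.0651 -0.0006
blade 200 [ 0.5615 -0.1903  0.0489] 0.0492 -0.0006
blade 225 [ 0.559  -0.2004  0.0488] 0.0387 -0.0005
[[ 0.5297 -0.1018  0.0177]
 [ 0.6306 -0.1274  0.0183]
 [ 0.5267 -0.1008  0.0084]
 [ 0.6336 -0.1279  0.0092]]
tip [ 0.5689 -0.1347  0.05  ] 0.1049 -0.0071
base [ 0.5542 -0.2067  0.05  ] 0.0315 -0.0036
m1 [ 0.6036 -0.12    0.036 ] 0.1277 0.0228
m2 [ 0.559  -0.1119  0.036 ] 0.1246 -0.0223
cornerL [ 0.6389 -0.1284  0.036 ] 0.1283 0.0591
cornerR [ 0.5222 -0.0994  0.036 ] 0.1275 -0.0611
w [ 0.576  -0.1344  0.05  ] 0.1069 -0.0003
w [ 0.5637 -0.1183  0.03  ] 0.1195 -0.0162
w [ 0.6021 -0.1279  0.03  ] 0.1196 0.0234
```

The left panel (wrist) shows the blade tip at panel (187,62) and the notch centred at (202,20). The right panel (top) shows the tip at (567,203) and the notch mouth at (539,190). The blade is level but sits about 4 mm off to the −tool-y side, so I'll correct that and descend.

>>> {"fn": "drive_tool", "kwargs": {"series": [[0,0.13,0.5,0,0,0,-1],[0,0,0.5,0,0,0,-1],[0,0,0.1,0,0,0,-1],[0,0,0,0,0,0,-1]]}}

```text
clock: 4.75
position: [0.5542, -0.2392, 0.0255]
ee_rot: [-2.478, -1.928, 0.001]
force: [-0.3, -0.2, -0.6]
opening: 0.0207
grip_force: 49.5
```

```bash
python3 - <<'E'
from w import *
h=here();print(h)
a=np.radians(75.7);ex=np.array([np.cos(a),np.sin(a)]);ey=np.array([np.sin(a),-np.cos(a)])
d=np.array([.5853,-.1156])-np.array(h[:2]);print(d@ex,d@ey)
E
```

```text
(np.float64(0.5542453910563885), np.float64(-0.2391714508809504), np.float64(0.025548205561428474), np.float64(75.76974215080372))
0.1274131376059751 -0.00042962176926361335
```

>>> {"fn": "drive_tool", "kwargs": {"series": [[0.5,-0.01,0.03,0,0,0,-1],[0.5,0,0,0,0,0,-1],[0.5,0,0,0,0,0,-1],[0.5,0,0,0,0,0,-1],[0,0,0,0,0,0,-1]]}}

```text
clock: 5.38
position: [0.5695, -0.1796, 0.0254]
ee_rot: [-2.477, -1.932, 0.0]
force: [0.5, -0.2, -1.4]
opening: 0.0204
grip_force: 49.5
```

>>> {"fn": "drive_tool", "kwargs": {"series": [[0.5,0,0.02,0,0,0,-1],[0.4,0,0,0,0,0,-1],[0.15,0,0,0,0,0,-1],[0,0,0,0,0,0,-1]]}}

```text
clock: 5.88
position: [0.577, -0.1503, 0.0248]
ee_rot: [2.479, 1.93, -0.0]
force: [0.7, -0.4, -0.7]
opening: 0.0208
grip_force: 49.5
```

```bash
python3 - <<'E'
from w import *
h=here();print(h,get_obs()["force"])
a=np.radians(75.7);ex=np.array([np.cos(a),np.sin(a)]);ey=np.array([np.sin(a),-np.cos(a)])
d=np.array([.5853,-.1156])-np.array(h[:2]);print(d@ex,d@ey)
E
```

```text
(np.float64(0.5770341588482799), np.float64(-0.1503277456205773), np.float64(0.02476369584716153), np.float64(75.80547218213466)) [ 0.74480734 -0.38559034 -0.70256373]
0.03569338642643331 -0.0005679887730420702
```

>>> {"fn": "drive_tool", "kwargs": {"series": [[0.15,0,0,0,0,0,-1],[0.07,0,0,0,0,0,-1],[0,0,0,0,0,0,-1]]}}

```text
clock: 6.25
position: [0.578, -0.147, 0.025]
ee_rot: [2.478, 1.925, -0.007]
force: [-2.5, -6.5, 0.5]
opening: 0.0207
grip_force: 49.6
```

>>> {"fn": "drive_tool", "kwargs": {"series": [[0.05,0,0,0,0,0,-1],[0,0,0,0,0,0,-1]]}}

```text
clock: 6.5
position: [0.578, -0.1469, 0.0251]
ee_rot: [2.478, 1.923, -0.011]
force: [-4.2, -9.6, 0.1]
opening: 0.0208
grip_force: 49.7
```

>>> {"fn": "drive_tool", "kwargs": {"series": [[0.05,0,0,0,0,0,-1],[0,0,0,0,0,0,-1]]}}

```text
clock: 6.75
position: [0.5781, -0.1467, 0.0252]
ee_rot: [2.477, 1.92, -0.015]
force: [-5.2, -14.3, 0.5]
opening: 0.0208
grip_force: 49.7
```

>>> {"fn": "drive_tool", "kwargs": {"series": [[-0.08,0,0,0,0,0,-1],[0,0,0,0,0,0,0.1],[0,0,0,0,0,0,0.1],[0,0,-1,0,0,0,0.1],[-0.5,0,-1,0,0,0,0.1]]}}

```text
clock: 7.38
position: [0.5749, -0.1569, 0.0851]
ee_rot: [-2.476, -1.931, -0.0]
force: [0.2, 0.2, 0.3]
opening: 0.0468
grip_force: 0.0
```

>>> {"fn": "drive_tool", "kwargs": {"series": [[-0.5,0,-1,0,0,0,1],[-0.5,0,-1,0,0,0,1],[0,0,0,0,0,0,1]]}}

```text
clock: 7.75
position: [0.5695, -0.1885, 0.1475]
ee_rot: [2.477, 1.925, 0.004]
force: [-0.3, 0.5, 0.7]
opening: 0.0856
grip_force: 0.0
```

```bash
python3 - <<'E'
from w import *
o,p,P=snap("3");print(here())
m,q,r=rect(P,(.5,.66,-.26,-.10),.008,.03,p.max(2)<45);print("handle",m.sum(),np.percentile(q[:,2],[10,50,90]).round(4),fmt(r))
b=BX["board"];m,q,r=rect(P,b[:4],*b[4:]);print("w board",m.sum(),np.median(q[:,2]),fmt(r))
cv2.imwrite("pics/m3.png",cv2.resize(p[0:240,160:480],None,fx=2.4,fy=2.4,interpolation=2))
E
```

```text
(np.float64(0.5684723881044945), np.float64(-0.18749982458737802), np.float64(0.1457744679809296), np.float64(75.75213126816584))
handle 2856 [0.0149 0.0168 0.0186] [572.7, -166.2, 99.9, 19.5, 75.8]
w board 14769 0.03462589730135715 [595.2, -75.5, 83.2, 120.5, 75.8]
```

View pics/m3.png

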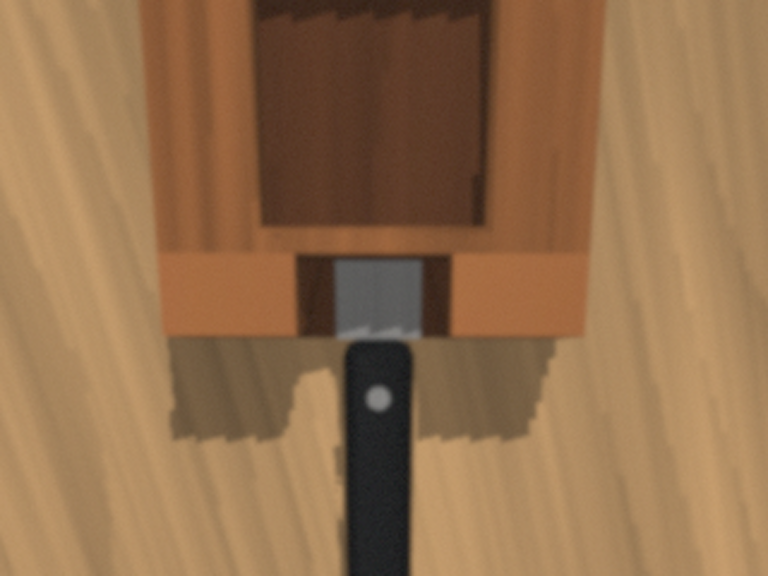

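The crop shows the spade fully in: handle front at (379,341) against the end face at y≈337, blade centred in the notch. On to the round dish.

```bash
python3 - <<'E'
from h import *
plan(here(),[(.4277,.0353,.15,75.7)],[9])
E
```

```text
leg [4.277e-01 3.530e-02 1.500e-01 7.570e+01]
[0.67, -0.71, -0.02, 0.0]
[0.67, -0.71, -0.02, 0.0]
[0.67, -0.71, -0.02, 0.0]
[0.67, -0.71, -0.02, 0.0]
[0.67, -0.71, -0.02, 0.0]
[0.67, -0.71, -0.02, 0.0]
[0.67, -0.71, -0.02, 0.0]
[0.67, -0.71, -0.02, 0.0]
[0.67, -0.71, -0.02, 0.0]
```

>>> {"fn": "drive_tool", "kwargs": {"series": [[0.67,-0.71,-0.02,0,0,0,1],[0.67,-0.71,-0.02,0,0,0,1],[0.67,-0.71,-0.02,0,0,0,1],[0.67,-0.71,-0.02,0,0,0,1],[0.67,-0.71,-0.02,0,0,0,1]]}}

```text
clock: 8.43
position: [0.4876, -0.0619, 0.1464]
ee_rot: [-2.477, -1.929, 0.002]
force: [-0.6, 0.2, 0.3]
opening: 0.0852
grip_force: 0.0
```

>>> {"fn": "drive_tool", "kwargs": {"series": [[0.67,-0.71,-0.02,0,0,0,1],[0.67,-0.71,-0.02,0,0,0,1],[0.67,-0.71,-0.02,0,0,0,1],[0.67,-0.71,-0.02,0,0,0,1],[0,0,0,0,0,0,1]]}}

```text
clock: 9.05
position: [0.424, 0.037, 0.149]
ee_rot: [-2.474, -1.932, 0.003]
force: [0.4, -0.5, -0.6]
opening: 0.0856
grip_force: 0.0
```

```bash
python3 - <<'E'
from w import *
o,p,P=snap("4");h=here();print(h)
for k in("round","oblong","board"):
    b=BX[k];m,q,r=rect(P,b[:4],*b[4:])
    if m.sum()>20:
        print(k,m.sum(),np.median(q[:,2]),fmt(r))
        if k=="round":print(cv2.minEnclosingCircle((q[:,:2]*1000).astype(np.float32)))
E
```

```text
(np.float64(0.4253098963679386), np.float64(0.036113315183526104), np.float64(0.14935444799979927), np.float64(75.905890664386))
round 2002 0.04036376027485172 [427.4, 36.1, 65.1, 65.2, 16.5]
((427.4245300292969, 35.925724029541016), 32.882381439208984)
oblong 1924 0.039794007227615155 [403.2, 190.2, 52.2, 52.1, 12.0]
board 26368 0.03487834412518516 [617.9, 13.5, 268.0, 122.4, 75.7]
```

>>> {"fn": "drive_tool", "kwargs": {"series": [[0.01,0.07,1,0,0,0,1],[0,0,1,0,0,0,1],[0,0,1,0,0,0,1],[0,0,1,0,0,0,1],[0,0,0.07,0,0,0,1]]}}

```text
clock: 9.72
position: [0.427, 0.0346, 0.0262]
ee_rot: [-2.478, -1.926, 0.005]
force: [0.8, 0.0, 0.2]
opening: 0.0856
grip_force: 0.0
```

>>> {"fn": "drive_tool", "kwargs": {"series": [[0,0,0,0,0,0,1],[0,0,0,0,0,0,-1],[0,0,0,0,0,0,-1],[0,0,0,0,0,0,-1]], "newtons": 40}}

```text
clock: 10.22
position: [0.4293, 0.0348, 0.0295]
ee_rot: [2.478, 1.928, 0.002]
force: [-2.1, -0.3, 7.4]
opening: 0.0652
grip_force: 42.5
```

```bash
python3 - <<'E'
from h import *
h=here();print(h)
# board frame
plan(h,[(h[0],h[1],.10,h[3]),(.6203,.0229,.10,75.7)],[3,7])
E
```

```text
(np.float64(0.42928117741687843), np.float64(0.034819163064848606), np.float64(0.029518570763002655), np.float64(75.76005234361553))
leg [4.29300e-01 3.48000e-02 1.00000e-01 7.57601e+01]
[0.0, 0.0, -0.78, -0.0]
[0.0, 0.0, -0.78, -0.0]
[0.0, 0.0, -0.78, -0.0]
leg [6.203e-01 2.290e-02 1.000e-01 7.570e+01]
[0.17, 0.9, -0.0, 0.0]
[0.17, 0.9, -0.0, 0.0]
[0.17, 0.9, -0.0, 0.0]
[0.17, 0.9, -0.0, 0.0]
[0.17, 0.9, -0.0, 0.0]
[0.17, 0.9, -0.0, 0.0]
[0.17, 0.9, -0.0, 0.0]
```

>>> {"fn": "drive_tool", "kwargs": {"series": [[0,0,-0.5,0,0,0,-1],[0,0,-0.92,0,0,0,-1],[0,0,-0.92,0,0,0,-1],[0.17,0.9,0,0,0,0,-1],[0.17,0.9,0,0,0,0,-1]]}}

```text
clock: 10.85
position: [0.4847, 0.0315, 0.0999]
ee_rot: [2.478, 1.928, 0.003]
force: [0.2, -0.6, -1.3]
opening: 0.0651
grip_force: 45.1
```

>>> {"fn": "drive_tool", "kwargs": {"series": [[0.17,0.9,0,0,0,0,-1],[0.17,0.9,0,0,0,0,-1],[0.17,0.9,0,0,0,0,-1],[0.17,0.9,0,0,0,0,-1],[0.17,0.9,0,0,0,0,-1]]}}

```text
clock: 11.48
position: [0.6215, 0.0231, 0.0992]
ee_rot: [2.479, 1.929, 0.001]
force: [0.2, -0.3, -0.9]
opening: 0.0644
grip_force: 45.1
```

>>> {"fn": "drive_tool", "kwargs": {"series": [[0,0,0,0,0,0,-1],[0,0,0,0,0,0,-1]]}}

```text
clock: 11.72
position: [0.6195, 0.0232, 0.0984]
ee_rot: [-2.479, -1.929, 0.001]
force: [-0.5, -0.3, -1.1]
opening: 0.0648
grip_force: 45.1
```

```bash
python3 - <<'E'
from w import *
o,p,P=snap("5");h=here();print(h,o["opening"])
c=np.array(h[:2])
m,q,r=rect(P,(c[0]-.05,c[0]+.05,c[1]-.05,c[1]+.05),h[2]-.0,h[2]+.03)
print("dish",m.sum(),np.percentile(q[:,2],[5,25,50,75,95]).round(4),fmt(r))
if m.sum()>3:
  A=np.c_[q,np.ones(len(q))];k=np.linalg.lstsq(np.c_[q[:,:2]-q[:,:2].mean(0),np.ones(len(q))],q[:,2],rcond=None)[0];print("tilt",k)
b=BX["board"];m,q,r=rect(P,b[:4],*b[4:]);print("board",m.sum(),fmt(r))
plan(h,[(.6203,.0229,h[2],75.7)],[1])
cv2.imwrite("pics/m5.png",p)
E
```

```text
(np.float64(0.6193175080674594), np.float64(0.023243992496308978), np.float64(0.09843495973438836), np.float64(75.7761984139686)) 0.06475000232299659
dish 13084 [0.1001 0.1062 0.1091 0.1103 0.1257] [622.7, 26.4, 72.6, 67.1, 24.9]
tilt [0.01398663 0.05673436 0.10986411]
board 36580 [635.2, 81.0, 160.3, 120.8, 75.7]
leg [6.203e-01 2.290e-02 9.840e-02 7.570e+01]
[-0.0, 0.03, -0.0, 0.01]
```

View pics/m5.png

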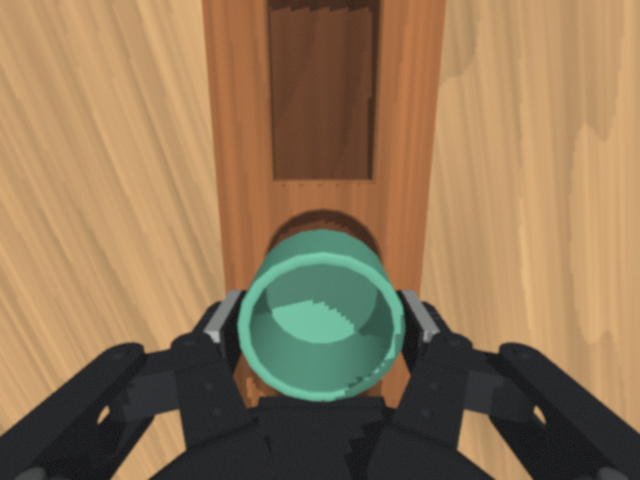

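The wrist view shows the dish upright in the jaws, rim centred at (322,326) and about 165 px wide. The round recess is just visible behind it and the oblong recess is at (322,95).

```bash
python3 - <<'E'
from h import *
f=np.load("w5.npz");o=dict(position=f["pos"],ee_rot=f["rot"])
for uv in((240,326),(405,326),(322,251),(322,401)):print(atz("wrist",uv,.1095,o).round(4))
q=atz("wrist",[(240,326),(405,326),(322,251),(322,401)],.1095,o);print(q.mean(0),np.array([.6203,.0229])-q.mean(0)[:2])
h=here();plan((*q.mean(0)[:2],h[2],75.75),[(.6203,.0229,.065,75.7)],[1])
E
```

```text
[[0.5899 0.0344 0.1095]]
[[0.6517 0.0188 0.1095]]
[[0.628  0.0561 0.1095]]
[[ 0.6121 -0.0072  0.1095]]
[0.62041261 0.02550687 0.1095    ] [-0.00011261 -0.00260687]
leg [6.203e-01 2.290e-02 6.500e-02 7.570e+01]
[-0.09, 0.02, 1.11, 0.0]
```

>>> {"fn": "drive_tool", "kwargs": {"series": [[-0.05,0.03,0.6,0,0,0,-1],[0,0,0.5,0,0,0,-1],[0,0,0,0,0,0,-1]]}}

```text
clock: 12.15
position: [0.6188, 0.0215, 0.0629]
ee_rot: [-2.477, -1.927, 0.005]
force: [0.0, 0.3, -1.5]
opening: 0.0647
grip_force: 45.1
```

>>> {"fn": "drive_tool", "kwargs": {"series": [[0,0,0.15,0,0,0,-1],[0,0,0.15,0,0,0,-1],[0,0,0,0,0,0,-1]]}}

```text
clock: 12.52
position: [0.6207, 0.0215, 0.056]
ee_rot: [-2.479, -1.929, 0.0]
force: [0.1, 0.3, 0.0]
opening: 0.0648
grip_force: 45.1
```

>>> {"fn": "drive_tool", "kwargs": {"series": [[0,0,0.07,0,0,0,-1],[0,0,0,0,0,0,-1]]}}

```text
clock: 12.78
position: [0.6213, 0.0214, 0.0546]
ee_rot: [2.479, 1.929, 0.001]
force: [-1.2, 0.7, 1.8]
opening: 0.0649
grip_force: 45.2
```

>>> {"fn": "drive_tool", "kwargs": {"series": [[0,0,0.05,0,0,0,-1],[0,0,0,0,0,0,-1]]}}

```text
clock: 13.02
position: [0.6213, 0.0214, 0.0546]
ee_rot: [2.479, 1.929, 0.001]
force: [-4.3, 0.5, 12.2]
opening: 0.0648
grip_force: 46.3
```

>>> {"fn": "drive_tool", "kwargs": {"series": [[0,0,-0.05,0,0,0,0.6],[0,0,0,0,0,0,1],[0,0,0,0,0,0,1],[0,0,-1,0,0,0,1],[0,0,-1,0,0,0,1]]}}

```text
clock: 13.65
position: [0.6204, 0.0214, 0.1141]
ee_rot: [-2.479, -1.928, 0.002]
force: [0.9, 0.3, -0.0]
opening: 0.0852
grip_force: 0.0
```

```bash
python3 - <<'E'
from h import *
h=here();print(h);plan(h,[(.41,.20,.15,102)],[10])
E
```

```text
(np.float64(0.6203942658896312), np.float64(0.021429963430316258), np.float64(0.11410074025747238), np.float64(75.76721718890028))
leg [  0.41   0.2    0.15 102.  ]
[0.4, -0.83, -0.12, -0.26]
[0.44, -0.81, -0.12, -0.26]
[0.48, -0.79, -0.12, -0.26]
[0.51, -0.76, -0.12, -0.26]
[0.55, -0.74, -0.12, -0.26]
[0.58, -0.71, -0.12, -0.26]
[0.61, -0.69, -0.12, -0.26]
[0.64, -0.66, -0.12, -0.26]
[0.67, -0.63, -0.12, -0.26]
[0.7, -0.59, -0.12, -0.26]
```

>>> {"fn": "drive_tool", "kwargs": {"series": [[0.4,-0.83,-0.12,0,0,-0.26,1],[0.44,-0.81,-0.12,0,0,-0.26,1],[0.48,-0.79,-0.12,0,0,-0.26,1],[0.51,-0.76,-0.12,0,0,-0.26,1],[0.55,-0.74,-0.12,0,0,-0.26,1]]}}

```text
clock: 14.28
position: [0.5147, 0.1112, 0.1321]
ee_rot: [-2.244, -2.199, 0.0]
force: [0.0, -0.1, 1.1]
opening: 0.0852
grip_force: 0.0
```

>>> {"fn": "drive_tool", "kwargs": {"series": [[0.58,-0.71,-0.12,0,0,-0.26,1],[0.61,-0.69,-0.12,0,0,-0.26,1],[0.64,-0.66,-0.12,0,0,-0.26,1],[0.67,-0.63,-0.12,0,0,-0.26,1],[0.7,-0.59,-0.12,0,0,-0.26,1]]}}

```text
clock: 14.9
position: [0.4097, 0.2003, 0.1502]
ee_rot: [-1.98, -2.439, -0.0]
force: [0.6, 1.3, -0.5]
opening: 0.0853
grip_force: 0.0
```

>>> {"fn": "drive_tool", "kwargs": {"series": [[0,0,0,0,0,0,1],[0,0,0,0,0,0,1]]}}

```text
clock: 15.15
position: [0.4111, 0.1997, 0.1502]
ee_rot: [1.982, 2.437, 0.001]
force: [-1.0, 0.8, -0.2]
opening: 0.0855
grip_force: 0.0
```

```bash
python3 - <<'E'
from w import *
o,p,P=snap("6");h=here();print(h)
b=BX["oblong"];m,q,r=rect(P,b[:4],*b[4:]);print(m.sum(),np.median(q[:,2]),fmt(r))
v,u=np.where(m);print(u.min(),u.max(),v.min(),v.max())
plan(h,[(r[0][0]/1e3,r[0][1]/1e3,.027,90+r[2])],[5])
E
```

```text
(np.float64(0.41119820056731127), np.float64(0.19949232341562786), np.float64(0.1501671959574712), np.float64(101.71894613380017))
2680 0.04000231058260453 [399.2, 210.6, 52.2, 91.8, 12.1]
270 343 163 286
leg [3.992000e-01 2.106000e-01 2.700000e-02 1.020874e+02]
[0.09, -0.06, 0.82, -0.01]
[0.09, -0.06, 0.82, -0.01]
[0.09, -0.06, 0.82, -0.01]
[0.09, -0.06, 0.82, -0.01]
[0.09, -0.06, 0.82, -0.01]
```

>>> {"fn": "drive_tool", "kwargs": {"series": [[0.25,-0.17,0.8,0,0,-0.03,1],[0.2,-0.15,0.8,0,0,0,1],[0,0,0.9,0,0,0,1],[0,0,0.9,0,0,0,1],[0,0,0.65,0,0,0,1]]}}

```text
clock: 15.82
position: [0.3987, 0.2103, 0.0274]
ee_rot: [-1.978, -2.441, 0.001]
force: [0.6, 1.1, 1.0]
opening: 0.0853
grip_force: 0.0
```

>>> {"fn": "drive_tool", "kwargs": {"series": [[0,0,0,0,0,0,1],[0,0,0,0,0,0,-1],[0,0,0,0,0,0,-1],[0,0,0,0,0,0,-1],[0,0,0,0,0,0,-1]]}}

```text
clock: 16.45
position: [0.3993, 0.2112, 0.0297]
ee_rot: [1.975, 2.441, 0.003]
force: [-0.4, -0.5, 6.3]
opening: 0.0516
grip_force: 42.7
```

```bash
python3 - <<'E'
from h import *
h=here();print(h,get_obs()["opening"])
plan(h,[(h[0],h[1],.10,h[3]),(.6449,.1198,.10,75.75)],[3,9])
E
```

```text
(np.float64(0.39931473956422425), np.float64(0.211229706275919), np.float64(0.029683686941128117), np.float64(102.06003518583655)) 0.051553456236517844
leg [3.9930e-01 2.1120e-01 1.0000e-01 1.0206e+02]
[0.0, 0.0, -0.78, -0.0]
[0.0, 0.0, -0.78, -0.0]
[0.0, 0.0, -0.78, -0.0]
leg [ 0.6449  0.1198  0.1    75.75  ]
[-0.52, 0.82, -0.0, 0.29]
[-0.48, 0.84, -0.0, 0.29]
[-0.44, 0.87, -0.0, 0.29]
[-0.39, 0.89, -0.0, 0.29]
[-0.34, 0.91, -0.0, 0.29]
[-0.3, 0.92, -0.0, 0.29]
[-0.25, 0.94, -0.0, 0.29]
[-0.2, 0.95, -0.0, 0.29]
[-0.15, 0.96, -0.0, 0.29]
```

>>> {"fn": "drive_tool", "kwargs": {"series": [[0,0,-0.5,0,0,0,-1],[0,0,-0.92,0,0,0,-1],[0,0,-0.92,0,0,0,-1],[-0.52,0.82,0,0,0,0.29,-1],[-0.48,0.84,0,0,0,0.29,-1]]}}

```text
clock: 17.08
position: [0.4534, 0.1908, 0.0996]
ee_rot: [2.097, 2.338, 0.002]
force: [-0.5, 0.7, -1.7]
opening: 0.0514
grip_force: 42.4
```

>>> {"fn": "drive_tool", "kwargs": {"series": [[-0.44,0.87,0,0,0,0.29,-1],[-0.39,0.89,0,0,0,0.29,-1],[-0.34,0.91,0,0,0,0.29,-1],[-0.3,0.92,0,0,0,0.29,-1],[-0.25,0.94,0,0,0,0.29,-1]]}}

```text
clock: 17.7
position: [0.5899, 0.1398, 0.0988]
ee_rot: [-2.376, -2.054, 0.001]
force: [0.1, 0.6, -1.5]
opening: 0.0514
grip_force: 42.3
```

>>> {"fn": "drive_tool", "kwargs": {"series": [[-0.2,0.95,0,0,0,0.29,-1],[-0.15,0.96,0,0,0,0.29,-1],[0,0,0,0,0,0,-1],[0,0,0,0,0,0,-1]]}}

```text
clock: 18.2
position: [0.643, 0.1203, 0.0983]
ee_rot: [-2.475, -1.933, 0.002]
force: [-0.4, 0.2, -2.0]
opening: 0.0514
grip_force: 42.4
```

```bash
python3 - <<'E'
from w import *
o,p,P=snap("7");h=here();print(h,o["opening"])
plan(h,[(.6450,.1204,h[2],75.75)],[1])
# black rim pixel mask near jaws: rim corners
cv2.imwrite("pics/m7.png",p)
b=BX["board"];m,q,r=rect(P,(.5,.8,-.2,.28),.031,.042);print("board",m.sum(),fmt(r))
E
```

```text
(np.float64(0.6428499698022254), np.float64(0.12045823478755392), np.float64(0.09847258833507998), np.float64(76.01276919324486)) 0.0514057959235221
leg [ 0.645   0.1204  0.0985 75.75  ]
[0.02, 0.07, -0.0, 0.03]
board 15300 [650.2, 138.5, 94.9, 121.1, 75.6]
```

View pics/m7.png

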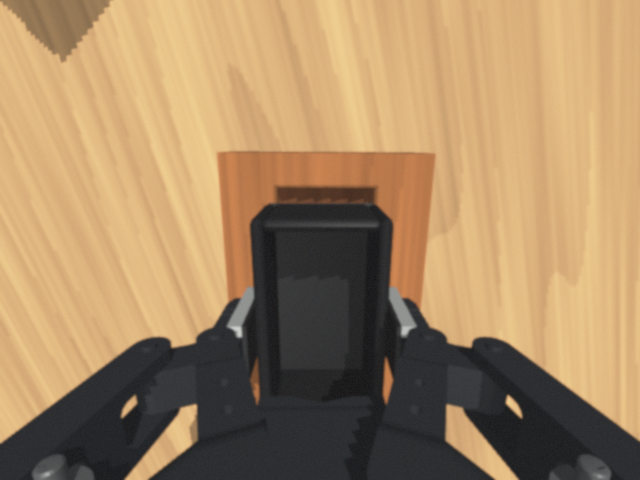

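The wrist view shows the oblong dish level in the jaws (252–390, 205–400), over its recess, whose far edge is at y≈187. I'll make a small correction and lower it.

>>> {"fn": "drive_tool", "kwargs": {"series": [[0.02,0.07,0.6,0,0,0.03,-1],[0,0,0.55,0,0,0,-1],[0,0,0,0,0,0,-1]]}}

```text
clock: 18.62
position: [0.6441, 0.1202, 0.0617]
ee_rot: [-2.479, -1.926, 0.006]
force: [-0.1, 0.4, -1.5]
opening: 0.051
grip_force: 42.4
```

>>> {"fn": "drive_tool", "kwargs": {"series": [[0,0,0.12,0,0,0,-1],[0,0,0.1,0,0,0,-1],[0,0,0,0,0,0,-1]]}}

```text
clock: 19.0
position: [0.6464, 0.1202, 0.0579]
ee_rot: [2.481, 1.927, 0.0]
force: [0.7, 0.1, -2.1]
opening: 0.0512
grip_force: 42.4
```

>>> {"fn": "drive_tool", "kwargs": {"series": [[0,0,0.06,0,0,0,-1],[0,0,0,0,0,0,-1]]}}

```text
clock: 19.25
position: [0.6464, 0.1202, 0.056]
ee_rot: [2.481, 1.927, 0.0]
force: [-0.1, -0.0, -1.9]
opening: 0.051
grip_force: 42.4
```

>>> {"fn": "drive_tool", "kwargs": {"series": [[0,0,0.05,0,0,0,-1],[0,0,0,0,0,0,-1]]}}

```text
clock: 19.5
position: [0.6465, 0.1202, 0.0547]
ee_rot: [2.481, 1.927, 0.001]
force: [-0.3, 0.0, 0.3]
opening: 0.0514
grip_force: 42.6
```

>>> {"fn": "drive_tool", "kwargs": {"series": [[0,0,0.04,0,0,0,-1],[0,0,0,0,0,0,-1]]}}

```text
clock: 19.75
position: [0.6465, 0.1202, 0.0547]
ee_rot: [2.481, 1.927, 0.001]
force: [-3.5, -0.7, 8.7]
opening: 0.0513
grip_force: 43.5
```

>>> {"fn": "drive_tool", "kwargs": {"series": [[0,0,-0.04,0,0,0,0.6],[0,0,0,0,0,0,1],[0,0,0,0,0,0,1],[0,0,-1,0,0,0,1],[0,0,-1,0,0,0,1]]}}

```text
clock: 20.38
position: [0.6459, 0.1201, 0.1144]
ee_rot: [-2.481, -1.926, 0.002]
force: [1.0, -0.4, -0.6]
opening: 0.0855
grip_force: 0.0
```

```bash
python3 - <<'E'
from h import *
h=here();print(h);plan(h,[(.549,.335,.15,118.8)],[9])
E
```

```text
(np.float64(0.6458635248734614), np.float64(0.12014223837169578), np.float64(0.11444261177898596), np.float64(75.66792002247685))
leg [  0.549   0.335   0.15  118.8  ]
[0.68, -0.54, -0.13, -0.48]
[0.73, -0.49, -0.13, -0.48]
[0.76, -0.42, -0.13, -0.48]
[0.8, -0.36, -0.13, -0.48]
[0.82, -0.29, -0.13, -0.48]
[0.84, -0.22, -0.13, -0.48]
[0.86, -0.15, -0.13, -0.48]
[0.87, -0.08, -0.13, -0.48]
[0.87, -0.0, -0.13, -0.48]
```

>>> {"fn": "drive_tool", "kwargs": {"series": [[0.68,-0.54,-0.13,0,0,-0.48,1],[0.73,-0.49,-0.13,0,0,-0.48,1],[0.76,-0.42,-0.13,0,0,-0.48,1],[0.8,-0.36,-0.13,0,0,-0.48,1],[0.82,-0.29,-0.13,0,0,-0.48,1]]}}

```text
clock: 21.0
position: [0.5921, 0.2402, 0.1339]
ee_rot: [-2.023, -2.403, 0.0]
force: [0.7, 0.1, 0.3]
opening: 0.0855
grip_force: 0.0
```

>>> {"fn": "drive_tool", "kwargs": {"series": [[0.84,-0.22,-0.13,0,0,-0.48,1],[0.86,-0.15,-0.13,0,0,-0.48,1],[0.87,-0.08,-0.13,0,0,-0.48,1],[0.87,0,-0.13,0,0,-0.48,1],[0,0,0,0,0,0,1]]}}

```text
clock: 21.62
position: [0.5488, 0.3363, 0.1497]
ee_rot: [1.594, 2.707, 0.001]
force: [0.4, 0.1, -0.6]
opening: 0.0857
grip_force: 0.0
```

>>> {"fn": "drive_tool", "kwargs": {"series": [[0,0,0,0,0,0,1]]}}

```text
clock: 21.75
position: [0.5496, 0.3343, 0.1493]
ee_rot: [1.599, 2.704, -0.001]
force: [-0.3, -0.1, 0.2]
opening: 0.0854
grip_force: 0.0
```

```bash
python3 - <<'E'
from w import *
o,p,P=snap("8");h=here();print(h)
b=BX["square"];m,q,r=rect(P,b[:4],*b[4:]);print(m.sum(),np.median(q[:,2]),fmt(r))
v,u=np.where(m);print(u.min(),u.max(),v.min(),v.max())
plan(h,[(r[0][0]/1e3,r[0][1]/1e3,.0275,90+r[2])],[5])
E
```

```text
(np.float64(0.5497198648638157), np.float64(0.33400314000657605), np.float64(0.14926207659706053), np.float64(118.79195512750725))
2160 0.040031863963319855 [548.6, 347.2, 58.2, 57.8, 28.6]
288 369 189 267
leg [5.486000e-01 3.472000e-01 2.750000e-02 1.185594e+02]
[0.08, 0.04, 0.81, 0.0]
[0.08, 0.04, 0.81, 0.0]
[0.08, 0.04, 0.81, 0.0]
[0.08, 0.04, 0.81, 0.0]
[0.08, 0.04, 0.81, 0.0]
```

>>> {"fn": "drive_tool", "kwargs": {"series": [[0.2,0.1,0.8,0,0,0.02,1],[0.2,0.1,0.8,0,0,0,1],[0,0,0.9,0,0,0,1],[0,0,0.9,0,0,0,1],[0,0,0.65,0,0,0,1]]}}

```text
clock: 22.42
position: [0.5489, 0.347, 0.0266]
ee_rot: [-1.604, -2.7, 0.002]
force: [0.6, 0.3, 0.8]
opening: 0.0854
grip_force: 0.0
```

>>> {"fn": "drive_tool", "kwargs": {"series": [[0,0,0,0,0,0,1],[0,0,0,0,0,0,-1],[0,0,0,0,0,0,-1],[0,0,0,0,0,0,-1],[0,0,0,0,0,0,-1]]}}

```text
clock: 23.05
position: [0.55, 0.3487, 0.0296]
ee_rot: [1.601, 2.701, 0.003]
force: [0.3, -1.5, 5.7]
opening: 0.0572
grip_force: 44.8
```

```bash
python3 - <<'E'
from h import *
h=here();print(h,get_obs()["opening"])
a=np.radians(h[3]);print("along",(np.array([.5486,.3472])-np.array(h[:2]))@[np.cos(a),np.sin(a)])
plan(h,[(h[0],h[1],.14,h[3]),(.5999,-.0575,.14,75.75)],[4,14])
E
```

```text
(np.float64(0.5499867981416106), np.float64(0.3486707410063046), np.float64(0.029584263842934347), np.float64(118.67316831277947)) 0.057168732269012534
along -0.0006249821163321873
leg [  0.55     0.3487   0.14   118.6732]
[0.0, 0.0, -0.92, -0.0]
[0.0, 0.0, -0.92, -0.0]
[0.0, 0.0, -0.92, -0.0]
[0.0, 0.0, -0.92, -0.0]
leg [ 5.999e-01 -5.750e-02  1.400e-01  7.575e+01]
[-0.91, -0.36, -0.0, 0.31]
[-0.92, -0.31, -0.0, 0.31]
[-0.94, -0.26, -0.0, 0.31]
[-0.95, -0.21, -0.0, 0.31]
[-0.96, -0.16, -0.0, 0.31]
[-0.97, -0.11, -0.0, 0.31]
[-0.97, -0.06, -0.0, 0.31]
[-0.97, -0.0, -0.0, 0.31]
[-0.97, 0.05, -0.0, 0.31]
[-0.97, 0.1, -0.0, 0.31]
[-0.96, 0.15, -0.0, 0.31]
[-0.95, 0.2, -0.0, 0.31]
[-0.94, 0.25, -0.0, 0.31]
[-0.93, 0.3, -0.0, 0.31]
```

>>> {"fn": "drive_tool", "kwargs": {"series": [[0,0,-0.5,0,0,0,-1],[0,0,-1,0,0,0,-1],[0,0,-1,0,0,0,-1],[0,0,-1,0,0,0,-1],[0,0,-0.2,0,0,0,-1]]}}

```text
clock: 23.68
position: [0.5503, 0.349, 0.142]
ee_rot: [1.601, 2.7, 0.006]
force: [-0.2, 0.5, -0.9]
opening: 0.0571
grip_force: 44.1
```

>>> {"fn": "drive_tool", "kwargs": {"series": [[-0.91,-0.36,0,0,0,0.31,-1],[-0.92,-0.31,0,0,0,0.31,-1],[-0.94,-0.26,0,0,0,0.31,-1],[-0.95,-0.21,0,0,0,0.31,-1],[-0.96,-0.16,0,0,0,0.31,-1]]}}

```text
clock: 24.3
position: [0.5659, 0.2021, 0.138]
ee_rot: [-1.953, -2.459, 0.002]
force: [0.7, -0.3, -0.9]
opening: 0.0575
grip_force: 44.0
```

>>> {"fn": "drive_tool", "kwargs": {"series": [[-0.97,-0.11,0,0,0,0.31,-1],[-0.97,-0.06,0,0,0,0.31,-1],[-0.97,0,0,0,0,0.31,-1],[-0.97,0.05,0,0,0,0.31,-1],[-0.97,0.1,0,0,0,0.31,-1]]}}

```text
clock: 24.92
position: [0.583, 0.0573, 0.138]
ee_rot: [-2.267, -2.173, 0.002]
force: [-0.5, 1.3, -1.0]
opening: 0.0574
grip_force: 44.0
```

>>> {"fn": "drive_tool", "kwargs": {"series": [[-0.96,0.15,0,0,0,0.31,-1],[-0.95,0.2,0,0,0,0.31,-1],[-0.94,0.25,0,0,0,0.31,-1],[-0.93,0.3,0,0,0,0.31,-1],[0,0,0,0,0,0,-1]]}}

```text
clock: 25.55
position: [0.5964, -0.0596, 0.1381]
ee_rot: [-2.49, -1.914, 0.001]
force: [-0.6, 0.5, -1.1]
opening: 0.0569
grip_force: 44.0
```

>>> {"fn": "drive_tool", "kwargs": {"series": [[0,0,1,0,0,0,-1],[0,0,0.35,0,0,0,-1],[0,0,0,0,0,0,-1],[0,0,0,0,0,0,-1]]}}

```text
clock: 26.05
position: [0.5973, -0.0575, 0.0992]
ee_rot: [2.487, 1.919, 0.001]
force: [-0.4, -0.9, 0.2]
opening: 0.0573
grip_force: 44.0
```

```bash
python3 - <<'E'
from h import *
h=here();print(h,get_obs()["opening"])
plan(h,[(.6001,-.0570,h[2],75.75)],[1])
E
```

```text
(np.float64(0.5972827124957937), np.float64(-0.05752753500847826), np.float64(0.09923814094807705), np.float64(75.30784096203716)) 0.05732171208115131
leg [ 6.001e-01 -5.700e-02  9.920e-02  7.575e+01]
[0.04, 0.09, -0.0, -0.04]
```

>>> {"fn": "drive_tool", "kwargs": {"series": [[0.04,0.08,0.6,0,0,-0.04,-1],[0,0,0.55,0,0,0,-1],[0,0,0,0,0,0,-1]]}}

```text
clock: 26.42
position: [0.5976, -0.0569, 0.0618]
ee_rot: [-2.479, -1.925, 0.004]
force: [-0.3, 0.1, -1.4]
opening: 0.0572
grip_force: 44.0
```

>>> {"fn": "drive_tool", "kwargs": {"series": [[0,0,0.14,0,0,0,-1],[0,0,0.08,0,0,0,-1],[0,0,0,0,0,0,-1]]}}

```text
clock: 26.8
position: [0.5995, -0.0573, 0.0575]
ee_rot: [2.481, 1.927, 0.0]
force: [0.1, -0.5, -1.6]
opening: 0.0574
grip_force: 44.0
```

>>> {"fn": "drive_tool", "kwargs": {"series": [[0,0,0.06,0,0,0,-1],[0,0,0,0,0,0,-1]]}}

```text
clock: 27.05
position: [0.5994, -0.0573, 0.0557]
ee_rot: [2.481, 1.927, 0.0]
force: [-0.5, 0.2, -2.5]
opening: 0.0572
grip_force: 44.0
```

>>> {"fn": "drive_tool", "kwargs": {"series": [[0,0,0.05,0,0,0,-1],[0,0,0,0,0,0,-1]]}}

```text
clock: 27.3
position: [0.5996, -0.0573, 0.0546]
ee_rot: [2.481, 1.927, 0.001]
force: [-0.6, 0.0, 2.2]
opening: 0.0574
grip_force: 44.4
```

>>> {"fn": "drive_tool", "kwargs": {"series": [[0,0,0.04,0,0,0,-1],[0,0,0,0,0,0,-1]]}}

```text
clock: 27.55
position: [0.5996, -0.0573, 0.0546]
ee_rot: [2.48, 1.927, 0.001]
force: [-3.3, 1.0, 11.2]
opening: 0.0572
grip_force: 45.4
```

Seated at the same height as the other two. Next I'll release, retreat upward and check everything.

>>> {"fn": "drive_tool", "kwargs": {"series": [[0,0,-0.05,0,0,0,0.6],[0,0,0,0,0,0,1],[0,0,0,0,0,0,1],[0,0,-1,0,0,0,1],[0,0,-1,0,0,0,1]]}}

```text
clock: 28.18
position: [0.5989, -0.0572, 0.1144]
ee_rot: [-2.48, -1.926, 0.002]
force: [-0.3, 0.9, 0.4]
opening: 0.0855
grip_force: 0.0
```

>>> {"fn": "drive_tool", "kwargs": {"series": [[0,0,-1,0,0,0,1],[-0.5,0,-1,0,0,0,1],[-0.8,0,-1,0,0,0,1],[-0.8,0,-1,0,0,0,1],[0,0,0,0,0,0,1]]}}

```text
clock: 28.8
position: [0.5851, -0.1202, 0.2369]
ee_rot: [2.48, 1.922, 0.004]
force: [0.1, 0.5, -0.8]
opening: 0.0858
grip_force: 0.0
```

>>> {"fn": "drive_tool", "kwargs": {"series": [[0,0,0,0,0,0,1],[0,0,0,0,0,0,1]]}}

```text
clock: 29.05
position: [0.5832, -0.1174, 0.233]
ee_rot: [-2.479, -1.927, 0.002]
force: [-0.3, -1.2, -0.7]
opening: 0.0856
grip_force: 0.0
```

```bash
python3 - <<'E'
from w import *
o,p,P=snap("9");h=here();print(h)
a=np.radians(-14.3);B=np.array([[np.cos(a),-np.sin(a)],[np.sin(a),np.cos(a)]]);c=np.array([.6232,.0345])
for k,(ya) in dict(round=-12,square=-95,oblong=88).items():
    t=c+B@[0,ya/1e3];m,q,r=rect(P,(t[0]-.07,t[0]+.07,t[1]-.07,t[1]+.07),.055,.075)
    if m.sum()>30:
        L=(q[:,:2]-c)@B*1e3
        k3=np.linalg.lstsq(np.c_[q[:,:2]-q[:,:2].mean(0),np.ones(len(q))],q[:,2],rcond=None)[0]
        print(k,m.sum(),"rim z,tilt",k3.round(3),"board xy",((L.max(0)+L.min(0))/2).round(1),"size",(L.max(0)-L.min(0)).round(1))
m,q,r=rect(P,(.5,.64,-.26,-.10),.008,.03,p.max(2)<45);print("handle",np.median(q[:,2]),fmt(r))
L=(q[:,:2]-c)@B*1e3;print(L.max(0),L.min(0))
s,d=capture("scene")
cv2.imwrite("pics/m9.png",np.hstack([cv2.resize(p,(400,300)),cv2.resize(s[220:340,260:440],(400,300),interpolation=2)]))
E
```

```text
(np.float64(0.583257518526819), np.float64(-0.11741998544043218), np.float64(0.23308063162513332), np.float64(75.72514640921355))
round 2210 rim z,tilt [-0.005 -0.02   0.064] board xy [  1.7 -12.8] size [65.4 65.8]
square 1632 rim z,tilt [0.003 0.008 0.065] board xy [  0.2 -95.2] size [58.1 57.2]
oblong 193 rim z,tilt [-0.007 -0.039  0.065] board xy [-5.4 15.5] size [29.7  9.2]
handle 0.01693885150368546 [573.4, -165.5, 99.1, 18.8, 75.5]
[  10.72101009 -156.51248392] [  -8.36542685 -255.60704838]
```

View pics/m9.png

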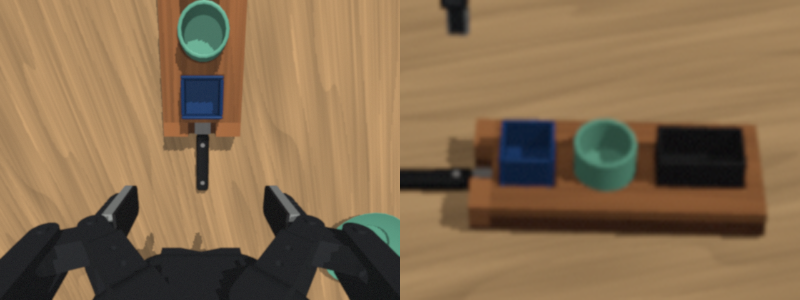

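The left panel (wrist) shows the round dish at (203,30), the square dish at (202,97) and the spade handle against the board end at (203,135). The right panel (scene) shows all three dishes seated level. Rim heights are about 65 mm as expected, and the handle face is about 1.5 mm from the end face. Handing in.

```bash
python3 -c "
from bench import *
print(finish_job())"
```

```text
the job is handed in; nothing more can be done
None
```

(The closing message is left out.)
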